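# Stopper the paint pots after the craft class

### The arm

A 6-joint arm with a two-finger parallel gripper is mounted at the origin on the work surface. World frame = base frame: x ahead of the robot, y to its left, z up, the work surface at z = 0. Lengths are in m, angles in rad, forces in N, time in s.
With the tool pointing down it reaches from about 0.325 to 0.775 m from the base axis. Payload 5.5 kg.
Tool frame: the origin (TCP) lies at the very end of the fingers, on their centre line; the grasp point (between the pads) lies 19 mm behind it; z points along the fingers, y is the line along which they close (so a half turn about z gives the same grasp; the last joint's range is limited). The gripper opens to 85 mm and grips with 20 to 120 N. Pads are 22 mm wide; open, the fingers measure 114 mm over their backs; the gripper's body (76 mm by 85 mm) begins 54 mm behind the grasp point. The pads swing forward as they close: fully open they stand 13 mm farther back than shut.
Start: joints at [-1.403, 0.091, 1.231, -0, 1.82, -0.057], TCP at [0.134, -0.585, 0.231] pointing down, gripper open.
Joint ranges: [-2.87, 2.87], [-0.86, 2.18], [0.17, 2.46], [-1.51, 4.65], [0.06, 2.69], [-2.65, 2.65]. Speed limits (rad/s): [2.57, 2.57, 3.01, 3.14, 3.14, 3.14].

### API

Orientations are given as a unit quaternion [x, y, z, w].
In Python, from bench import r gives the robot as it stands.
- The arm moves only by the tool send_rows, never from a script. Its argument "series" is a list that holds one entry, the list of rows, each a list of 4 numbers: the shift along the tool's x, y, z in m, then the turn about the tool's z in degrees. A call has 1 to 5 rows; each row shifts and turns the commanded pose from where the row before left it, along the tool's axes as they then stand; what a row does not reach is not made up. A row lasts 1/10 s, in which the tool goes at most 50 mm and 8.59 degrees, less where a joint would pass 70% of its speed; a pose out of reach is approached as far as the arm can. A call with a gripper value outside its range is refused whole. "grip" is the finger opening in m, from 0 to 0.0854, set as the call begins (left out, the last holds). The fingers move at their own pace and stop on an object; "newtons" is the grip in N (left out, the last holds). Time passes only in rows, so rows that do not move let the fingers close. It gives the time, the measured TCP pose, the force, the opening and the grip force at its end, in the units of the state.
- r.observe(): the state, without advancing time (a new reading comes with each control period).
- r.camera(name): name is "side" or "top" or "wrist"; returns a dict with "pixels" (420x560x3 uint8, blue, green, red), "K" (3x3 intrinsics, pixels), "k1" (the pictures are not rectified: a ray, as slopes to the right and down, at radius r is drawn at 1 + k1 r^2 times it, then the intrinsics apply), "origin" and "orientation" of the camera in the world. Camera axes: x right, y down, z forward; pixel columns grow to the right and rows downward; lengths in m; the calibration is good to about 2 mm. A picture is of the moment at which its call begins. There is no depth.
- r.hand_in(): hands the job in; it is judged then, once.
The state is a dict: "time": time; "qpos": joint angles; "dq": joint speeds; "tau": joint torques, N m; "tcp_pos": TCP position; "ee_rot": TCP orientation; "ft_force": force on the tool from outside, world axes, zero at the start; "ft_torque": the same for the moment, N m; "width": opening from 0.0 (shut) to 1.0 (fully open); "finger_force": force on a finger pad.
Only numpy, scipy, OpenCV 4.12 (cv2) and the standard library are available. Lean on these libraries where they do the work, as an engineer would, in place of code of your own. Each camera call takes 0.05 s, during which the arm holds its last target. There are 200 camera calls.

### The job

Painting is over: close the four no-spill paint pots so that they do not dry out. Fit each stopper into the pot whose lid is the same colour, fully home so that its flange lies flat on the lid, and let go of it. Leave the pots standing upright in the tray where they are, and do not disturb the glue bottle or the cup of brushes.

Things in the scene. Friction and masses are not known exactly. Their poses are not given: they have to be found in the camera images.
- stopper_red: the red stopper: loose plastic plug, 30 g, round about z. Origin at the centre of its underside, z up. Plug 38 mm across (lowest 4 mm taper to 34), 18 mm long; flange 66 mm across at 18 to 23 mm; straight grip knob 26 mm across at 23 to 51 mm (top). Starts standing on its plug on a pale 230 mm square mat, 3 mm thick; other stoppers 78 mm or more away, centre to centre
- stopper_yellow: the yellow stopper: loose plastic plug, 30 g, round about z. Origin at the centre of its underside, z up. Plug 38 mm across (lowest 4 mm taper to 34), 18 mm long; flange 66 mm across at 18 to 23 mm; straight grip knob 26 mm across at 23 to 51 mm (top). Starts standing on its plug on a pale 230 mm square mat, 3 mm thick; other stoppers 78 mm or more away, centre to centre
- stopper_blue: the blue stopper: loose plastic plug, 30 g, round about z. Origin at the centre of its underside, z up. Plug 38 mm across (lowest 4 mm taper to 34), 18 mm long; flange 66 mm across at 18 to 23 mm; straight grip knob 26 mm across at 23 to 51 mm (top). Starts standing on its plug on a pale 230 mm square mat, 3 mm thick; other stoppers 78 mm or more away, centre to centre
- stopper_green: the green stopper: loose plastic plug, 30 g, round about z. Origin at the centre of its underside, z up. Plug 38 mm across (lowest 4 mm taper to 34), 18 mm long; flange 66 mm across at 18 to 23 mm; straight grip knob 26 mm across at 23 to 51 mm (top). Starts standing on its plug on a pale 230 mm square mat, 3 mm thick; other stoppers 78 mm or more away, centre to centre
- pot_red: paint pot with the red lid: white, loose, 0.3 kg, 78 mm across, 80 mm high, round about z. Origin at the centre of its underside, z up. The flat lid has a funnel, 56 mm wide, narrowing over 9 mm to an open neck 43 mm across; a stopper slips in freely until its flange rests on the lid, its underside 62 mm above the pot's. Stands in a grey tray (230 mm square, floor 5, walls 18 mm), pots 90 to 110 mm apart
- pot_yellow: paint pot with the yellow lid: white, loose, 0.3 kg, 78 mm across, 80 mm high, round about z. Origin at the centre of its underside, z up. The flat lid has a funnel, 56 mm wide, narrowing over 9 mm to an open neck 43 mm across; a stopper slips in freely until its flange rests on the lid, its underside 62 mm above the pot's. Stands in a grey tray (230 mm square, floor 5, walls 18 mm), pots 90 to 110 mm apart
- pot_blue: paint pot with the blue lid: white, loose, 0.3 kg, 78 mm across, 80 mm high, round about z. Origin at the centre of its underside, z up. The flat lid has a funnel, 56 mm wide, narrowing over 9 mm to an open neck 43 mm across; a stopper slips in freely until its flange rests on the lid, its underside 62 mm above the pot's. Stands in a grey tray (230 mm square, floor 5, walls 18 mm), pots 90 to 110 mm apart
- pot_green: paint pot with the green lid: white, loose, 0.3 kg, 78 mm across, 80 mm high, round about z. Origin at the centre of its underside, z up. The flat lid has a funnel, 56 mm wide, narrowing over 9 mm to an open neck 43 mm across; a stopper slips in freely until its flange rests on the lid, its underside 62 mm above the pot's. Stands in a grey tray (230 mm square, floor 5, walls 18 mm), pots 90 to 110 mm apart
- glue: bystander: a white glue bottle with a yellow band and an orange pointed cap, loose, 58 mm in diameter, 142 mm high, upright; origin at the centre of its underside, z up
- brush_cup: bystander: a white paper cup, loose, 70 mm wide at the rim and 78 mm high, with two paint brushes leaning in it that reach 185 mm above the table; origin at the centre of its underside, z up
There are look-alikes about, which are no part of the job. What is shaped like the stopper_blue but black or brown is not meant.

How it is judged:
At the end, for the whole second after the job is handed in: Each stopper sits in the pot with the lid of its colour: within 6 mm of centre, underside 58 to 64.5 mm above the pot's (62 when home), axes within 4.5 degrees; pots on the tray floor, upright within 4.5 degrees; all at rest (horizontal distance between stopper_red and pot_red below 0.006 m and z of stopper_red in the frame of pot_red between 0.058 and 0.0645 m and angle between the z axis of stopper_red and the z axis of pot_red, either way round below 0.08 rad and angle between each of pot_red, pot_yellow, pot_blue, pot_green's own z axis and vertical below 0.08 rad and height (world z) of each of pot_red, pot_yellow, pot_blue, pot_green below 0.012 m and linear speed of each of stopper_red, pot_red, stopper_yellow, pot_yellow, stopper_blue, pot_blue, stopper_green, pot_green below 0.02 m/s and horizontal distance between stopper_yellow and pot_yellow below 0.006 m and z of stopper_yellow in the frame of pot_yellow between 0.058 and 0.0645 m and angle between the z axis of stopper_yellow and the z axis of pot_yellow, either way round below 0.08 rad and horizontal distance between stopper_blue and pot_blue below 0.006 m and z of stopper_blue in the frame of pot_blue between 0.058 and 0.0645 m and angle between the z axis of stopper_blue and the z axis of pot_blue, either way round below 0.08 rad and horizontal distance between stopper_green and pot_green below 0.006 m and z of stopper_green in the frame of pot_green between 0.058 and 0.0645 m and angle between the z axis of stopper_green and the z axis of pot_green, either way round below 0.08 rad); the robot touches nothing.
It fails at once if a pot is tipped by more than about 20 degrees or shoved more than 40 mm from where it stood (angle between any of pot_red, pot_yellow, pot_blue, pot_green's own z axis and vertical above 0.35 rad or distance of any of pot_red, pot_yellow, pot_blue, pot_green from where it was at the start of the episode above 0.04 m).
It fails at once if the glue bottle is moved more than 30 mm or tipped by more than about 17 degrees (distance of glue from where it was at the start of the episode above 0.03 m or angle between glue's own z axis and vertical above 0.3 rad).
It fails at once if the cup of brushes is moved more than 30 mm or tipped by more than about 17 degrees (distance of brush_cup from where it was at the start of the episode above 0.03 m or angle between brush_cup's own z axis and vertical above 0.3 rad).
It also fails if it takes over 128 s, if anything falls off the work surface, if the arm or the gripper's body presses on something with over 40 N, if the wrist force passes 120 N, or if a joint passes its speed limit or range.

## Working session

There is one attempt and no reset: what is moved stays moved. The work goes in short steps, Python scripts to look and compute and a tool call to move; the robot and the scene stay as the last step left them, time stands still between calls to the robot, and variables do not carry over. Pictures are saved under pics/ and viewed, at most 14 in all, crops included, and the job is handed in when it is done.

Besides the shell and the picture viewer there is one more tool, called after "Request:" in YAML: its name, and indented under it one key for each argument. send_rows: Moves the arm, as the interface text tells. Its arguments: {"type":"object","properties":{"series":{"type":"array","items":{"type":"array","items":{"type":"array","items":{"type":"number"}}}},"grip":{"type":"number"},"newtons":{"type":"number"}},"required":["series"]}

```bash
mkdir -p pics
cat > h.py <<'E'
import numpy as np, cv2
from scipy.spatial.transform import Rotation as R
from bench import r
def ray(c,u,v):
    K=np.array(c["K"]); k=c["k1"]
    d=np.array([(u-K[0,2])/K[0,0],(v-K[1,2])/K[1,1]]); s=d.copy()
    for _ in range(20): s=d/(1+k*(s@s))
    return R.from_quat(c["orientation"]).apply([s[0],s[1],1.])
def onplane(c,u,v,z):
    d=ray(c,u,v); o=np.array(c["origin"]); return o+d*(z-o[2])/d[2]
E
python3 - <<'E'
from h import *
for n in("top","side"):
    c=r.camera(n); cv2.imwrite(f"pics/{n}0.png",c["pixels"]); print(n,c["origin"],c["orientation"],c["K"],c["k1"])
s=r.observe(); print(s["tcp_pos"],s["ee_rot"],s["time"],s["width"])
E
```

```text
top [ 0.33576284 -0.01982961  1.29970964] [-0.70069715  0.71102123 -0.0335258   0.04845958] [[524.53847407   0.         280.00016703]
 [  0.         524.53847407 205.37756338]
 [  0.           0.           1.        ]] -0.07417454582202426
side [-0.02922754  0.58466275  0.69571275] [-0.31607339  0.85104203 -0.39377605  0.14410239] [[483.60340218   0.         284.67570348]
 [  0.         483.60340218 206.72423858]
 [  0.           0.           1.        ]] -0.1255619280470276
[ 0.13372202 -0.58464192  0.23022217] [ 9.93686963e-01  1.12184540e-01 -3.47832992e-05 -9.20240849e-04] 0.1 1.0037782229647176
```

View pics/top0.png

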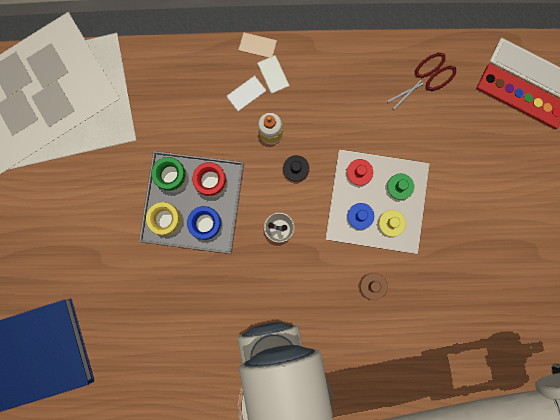

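View pics/side0.png

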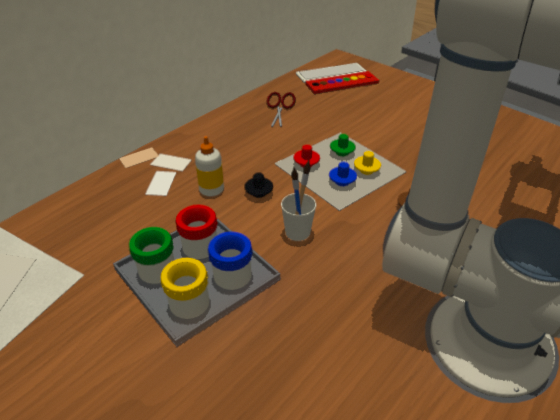

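The top view shows the mat stoppers: red (360,172), green (401,186), blue (361,216) and yellow (393,223). Open pots are in the tray: green (169,174), red (209,179), yellow (163,219) and blue (204,222). The glue is at (270,128) and the brush cup at (279,228). The blue candidates are blue (361,216), black (295,168) and brown (373,286). Only (361,216) is blue and on the mat, as described; the other two are look-alikes.

```bash
cat >> h.py <<'E'
HUE={"red":(172,8),"yellow":(20,34),"blue":(105,128),"green":(45,85)}
def mask(px,col):
    h=cv2.cvtColor(px,cv2.COLOR_BGR2HSV); a,b=HUE[col]; H=h[...,0]
    m=((H>=a)&(H<=b)) if a<b else ((H>=a)|(H<=b))
    return (m&(h[...,1]>110)&(h[...,2]>60)).astype(np.uint8)
def blobs(px,col,amin):
    cs,_=cv2.findContours(mask(px,col),cv2.RETR_EXTERNAL,cv2.CHAIN_APPROX_NONE)
    return [cv2.fitEllipse(cv2.convexHull(k)) for k in cs if cv2.contourArea(k)>amin]
E
python3 - <<'E'
from h import *
c=r.camera("top")
for col in HUE:
    for (u,v),ax,a in blobs(c["pixels"],col,200):
        if not(140<v<260 and (140<u<245 or 325<u<435)): continue
        z=.024 if u>300 else .08
        print(col,round(u,1),round(v,1),np.round(ax,1),"stop" if u>300 else "pot",onplane(c,u,v,z).round(4))
for n,u,v,z in(("glue",270,121,.142),("cup",279,228,.078),("black",295,168,.03)): print(n,onplane(c,u,v,z).round(3))
cv2.imwrite("pics/crop.png",cv2.resize(c["pixels"][140:300,280:440],None,fx=3.5,fy=3.5))
E
```

```text
red 208.7 178.7 [33.  33.7] pot [0.5443 0.173  0.08  ]
red 359.7 171.8 [26.1 26.3] stop [ 0.5648 -0.1914  0.024 ]
yellow 392.0 222.8 [26.2 27.2] stop [ 0.4376 -0.2661  0.024 ]
yellow 162.7 218.3 [33.2 34.6] pot [0.4519 0.2818 0.08  ]
blue 203.6 222.7 [33.3 33.4] pot [0.4401 0.1848 0.08  ]
blue 360.6 215.8 [26.1 26.2] stop [ 0.4559 -0.19    0.024 ]
green 400.2 186.1 [25.6 26.2] stop [ 0.5275 -0.2899  0.024 ]
green 167.5 173.1 [32.2 32.4] pot [0.5597 0.2716 0.08  ]
glue [0.664 0.024 0.142]
cup [0.425 0.008 0.078]
black [ 0.576 -0.032  0.03 ]
```

View pics/crop.png

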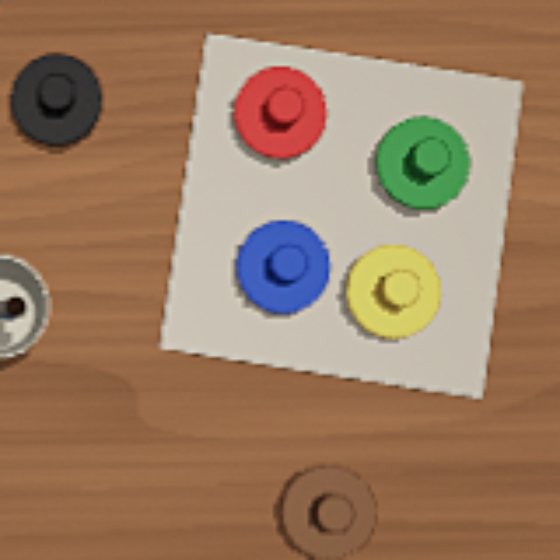

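The crop confirms four coloured stoppers on the mat. Blue is at crop (283,267); black at (57,98) and brown at (330,512) are off the mat. I'll start with yellow.

Request:
send_rows:
  series:
    - [[0,0,0,6.44],[0,0,0,6.44],[0.034,-0.036,0,0],[0.034,-0.036,0,0],[0.034,-0.036,0,0]]
  grip: 0.055
  newtons: 30

```text
time: 0.65
tcp_pos: [0.2363, -0.4756, 0.2306]
ee_rot: [1.0, -0.001, -0.0, -0.001]
ft_force: [0.1, -0.7, 0.2]
width: 0.646
finger_force: 0.0
```

Request:
send_rows:
  series:
    - [[0.034,-0.036,0,0],[0.034,-0.036,0,0],[0.034,-0.036,0,0],[0.034,-0.036,0,0],[0,0,0,0]]

```text
time: 1.15
tcp_pos: [0.3751, -0.3286, 0.2312]
ee_rot: [1.0, 0.004, 0.001, -0.001]
ft_force: [0.3, 0.3, 0.5]
width: 0.643
finger_force: 0.0
```

Run:
```python
from h import *
c=r.camera("wrist"); cv2.imwrite("pics/w1.png",c["pixels"]); print(c["origin"],r.observe()["tcp_pos"])
for col in HUE:
    for (u,v),ax,a in blobs(c["pixels"],col,400): print(col,round(u),round(v),np.round(ax),onplane(c,u,v,.024).round(4))
```

```text
[ 0.45969897 -0.32836868  0.374393  ] [ 0.37340069 -0.33073744  0.23113248]
yellow 211 100 [70. 75.] [ 0.4374 -0.2681  0.024 ]
blue 124 78 [70. 80.] [ 0.4562 -0.1917  0.024 ]
green 234 -9 [73. 79.] [ 0.5247 -0.292   0.024 ]
```

View pics/w1.png

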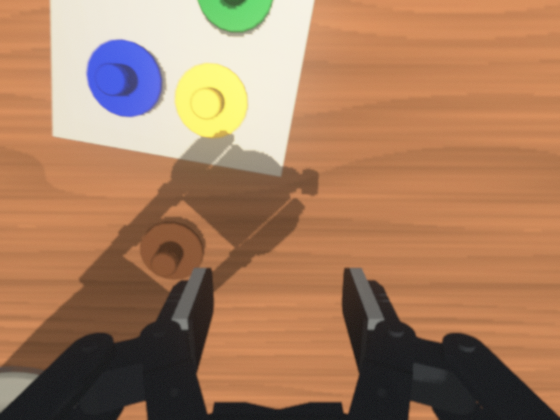

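The wrist view shows yellow at (211,100) and blue at (124,78), within 2 mm of the top view. Now descending on yellow.

Request:
send_rows:
  series:
    - [[0.032,-0.032,0,0],[0.032,-0.032,0,0],[0,0,0.05,0],[0,0,0.05,0],[0,0,0.05,0]]

```text
time: 1.7
tcp_pos: [0.4352, -0.2699, 0.0796]
ee_rot: [1.0, -0.0, 0.0, 0.001]
ft_force: [0.5, -0.4, -0.3]
width: 0.643
finger_force: 0.0
```

Request:
send_rows:
  series:
    - [[0,0,0.03,0],[0,0,0.018,0],[0,0,0,0]]

```text
time: 2.0
tcp_pos: [0.4329, -0.2688, 0.0293]
ee_rot: [1.0, -0.001, -0.003, -0.002]
ft_force: [-1.5, 0.0, 0.7]
width: 0.644
finger_force: 0.0
```

Request:
send_rows:
  series:
    - [[0,0,0,0],[0,0,0,0],[0,0,0,0],[0,0,0,0],[0,0,0,0]]
  grip: 0.015

```text
time: 2.5
tcp_pos: [0.4366, -0.2698, 0.035]
ee_rot: [1.0, -0.0, 0.001, 0.001]
ft_force: [-0.4, -1.1, 4.6]
width: 0.29
finger_force: 29.5
```

Request:
send_rows:
  series:
    - [[0,0,-0.045,0],[0,0,-0.045,0],[0,0,-0.045,0],[0,0,-0.045,0],[0,0,-0.045,0]]

```text
time: 3.0
tcp_pos: [0.4355, -0.2685, 0.26]
ee_rot: [1.0, 0.0, -0.0, -0.0]
ft_force: [0.5, -0.8, -0.5]
width: 0.291
finger_force: 29.7
```

Run:
```python
from h import *
c=r.camera("wrist"); cv2.imwrite("pics/w2.png",c["pixels"]); o=r.observe(); print(o["tcp_pos"],o["width"],o["finger_force"])
```

```text
[ 0.4367774  -0.26943363  0.26903756] 0.29602570847589804 29.720647037029266
```

View pics/w2.png

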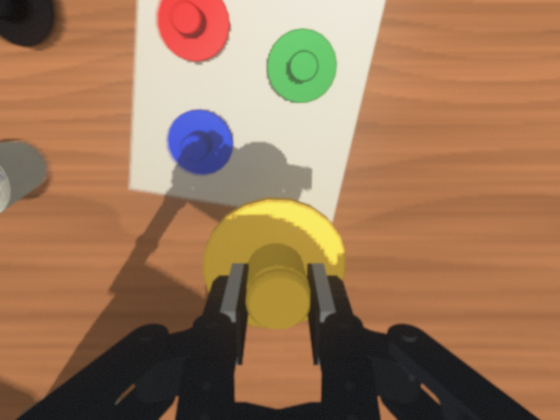

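Yellow is held squarely in the fingers, flange near (275,262). Now carrying it across above the brushes.

Request:
send_rows:
  series:
    - [[0,-0.05,0,0],[0,-0.05,0,0],[0,-0.05,0,0],[0,-0.05,0,0],[0,-0.05,0,0]]

```text
time: 3.55
tcp_pos: [0.4352, -0.017, 0.258]
ee_rot: [1.0, -0.0, 0.0, -0.0]
ft_force: [1.6, 0.0, -0.5]
width: 0.296
finger_force: 29.7
```

Request:
send_rows:
  series:
    - [[0,-0.05,0,0],[0,-0.05,0,0],[0,-0.05,0,0],[0,0,0,0],[0,0,0,0]]

```text
time: 4.05
tcp_pos: [0.4353, 0.1322, 0.2578]
ee_rot: [1.0, 0.002, -0.0, 0.0]
ft_force: [0.2, 0.2, -0.5]
width: 0.293
finger_force: 29.8
```

Run:
```python
from h import *
c=r.camera("wrist"); cv2.imwrite("pics/w3.png",c["pixels"]); o=r.observe(); print(o["tcp_pos"],o["ee_rot"],o["qpos"])
for col in HUE:
    for (u,v),ax,a in blobs(c["pixels"],col,400): print(col,round(u),round(v),np.round(ax),onplane(c,u,v,.082).round(4))
```

```text
[0.43555132 0.13110994 0.25794123] [ 9.99999725e-01  6.17476982e-04 -3.02674597e-04  2.76572136e-04] [ 2.17882021e-01 -2.90382413e-01  1.53986633e+00 -4.31849904e-04
  1.89281906e+00  1.78730686e+00]
red 226 37 [ 99. 109.] [0.5469 0.1725 0.082 ]
yellow 274 263 [131. 142.] [0.3496 0.135  0.082 ]
yellow 105 153 [ 90. 100.] [0.4554 0.28   0.082 ]
blue 217 167 [88. 89.] [0.4437 0.1842 0.082 ]
green 99 16 [100. 117.] [0.5611 0.269  0.082 ]
```

View pics/w3.png

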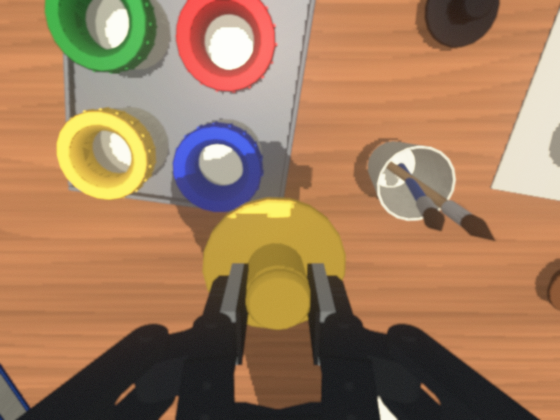

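The wrist view shows the yellow pot at (105,153), and its position agrees with the top view to 3 mm.

Request:
send_rows:
  series:
    - [[0.005,-0.05,0,0],[0.005,-0.05,0,0],[0.006,-0.05,0,0],[0,0,0.045,0],[0,0,0.045,0]]

```text
time: 4.6
tcp_pos: [0.4533, 0.2803, 0.1683]
ee_rot: [1.0, -0.0, 0.001, -0.001]
ft_force: [0.4, -0.4, -0.4]
width: 0.298
finger_force: 29.9
```

Request:
send_rows:
  series:
    - [[0,0,0.03,0],[0,0,0,0],[0,0,0.01,0],[0,0,0.01,0],[0,0,0.01,0]]

```text
time: 5.1
tcp_pos: [0.4528, 0.2802, 0.1097]
ee_rot: [1.0, -0.0, 0.002, -0.001]
ft_force: [-0.5, -0.7, 0.2]
width: 0.286
finger_force: 29.9
```

Request:
send_rows:
  series:
    - [[0,0,0.004,0],[0,0,0,0],[0,0,0,0]]

```text
time: 5.4
tcp_pos: [0.4518, 0.2804, 0.1048]
ee_rot: [1.0, 0.0, 0.0, -0.0]
ft_force: [-0.2, 0.6, 0.1]
width: 0.292
finger_force: 29.9
```

Request:
send_rows:
  series:
    - [[0,0,0.003,0],[0,0,0.002,0],[0,0,0,0]]

```text
time: 5.7
tcp_pos: [0.4518, 0.2805, 0.0995]
ee_rot: [1.0, 0.0, 0.0, -0.0]
ft_force: [0.5, 0.1, -0.2]
width: 0.291
finger_force: 29.2
```

Request:
send_rows:
  series:
    - [[0,0,0,0],[0,0,0,0],[0,0,0,0],[0,0,-0.04,0],[0,0,-0.04,0]]
  grip: 0.055

```text
time: 6.2
tcp_pos: [0.4507, 0.2797, 0.1785]
ee_rot: [1.0, -0.0, -0.002, 0.001]
ft_force: [0.6, 0.4, 0.5]
width: 0.639
finger_force: 0.0
```

Request:
send_rows:
  series:
    - [[0,0,-0.04,0],[0,0,-0.04,0],[0,0.05,0,0],[0,0.05,0,0],[0,0.05,0,0]]

```text
time: 6.7
tcp_pos: [0.4514, 0.129, 0.2596]
ee_rot: [1.0, 0.001, 0.0, 0.0]
ft_force: [0.9, -0.3, 0.3]
width: 0.643
finger_force: 0.0
```

Run:
```python
from h import *
c=r.camera("wrist"); o=r.observe(); print(o["tcp_pos"],o["time"])
cv2.imwrite("pics/w4.png",c["pixels"])
for col in HUE:
    for (u,v),ax,a in blobs(c["pixels"],col,400): print(col,round(u),round(v),np.round(ax),onplane(c,u,v,.082).round(4))
```

```text
[0.45181269 0.12208934 0.25996101] 6.75
red 229 60 [ 95. 102.] [0.5468 0.1678 0.082 ]
yellow 110 172 [ 88. 101.] [0.455  0.2762 0.082 ]
blue 221 185 [82. 86.] [0.4434 0.179  0.082 ]
green 105 41 [ 92. 110.] [0.5611 0.2644 0.082 ]
```

View pics/w4.png

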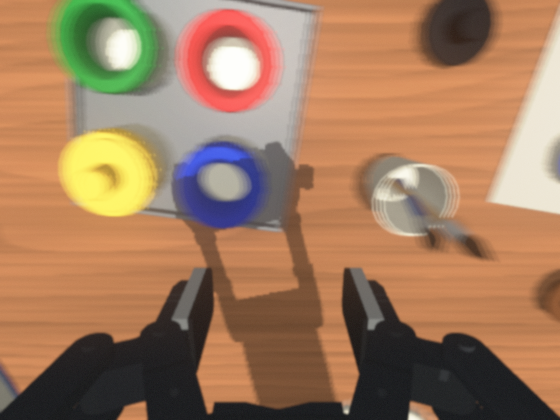

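The image is motion-blurred, but yellow sits flush in its pot at (110,172). Blue next.

Request:
send_rows:
  series:
    - [[0.004,0.05,0,0],[0,0.05,0,0],[0,0.05,0,0],[0,0.05,0,0],[0,0.05,0,0]]

```text
time: 7.25
tcp_pos: [0.4552, -0.1215, 0.2595]
ee_rot: [1.0, 0.0, 0.0, 0.0]
ft_force: [1.5, 0.4, -0.4]
width: 0.645
finger_force: 0.0
```

Request:
send_rows:
  series:
    - [[0,0.05,0,0],[0,0.022,0,0],[0,0,0.045,0],[0,0,0.045,0],[0,0,0.045,0]]

```text
time: 7.75
tcp_pos: [0.4556, -0.1921, 0.1229]
ee_rot: [1.0, -0.0, 0.0, 0.0]
ft_force: [0.2, -0.3, -0.1]
width: 0.643
finger_force: 0.0
```

Request:
send_rows:
  series:
    - [[0,0,0.045,0],[0,0,0.03,0],[0,0,0.015,0],[0,0,0,0],[0,0,0,0]]

```text
time: 8.25
tcp_pos: [0.4565, -0.192, 0.0359]
ee_rot: [1.0, 0.0, 0.001, 0.0]
ft_force: [1.2, 0.3, 1.2]
width: 0.645
finger_force: 0.0
```

Request:
send_rows:
  series:
    - [[0,0,0,0],[0,0,0,0],[0,0,0,0],[0,0,0,0],[0,0,0,0]]
  grip: 0.015

```text
time: 8.75
tcp_pos: [0.4568, -0.1921, 0.0364]
ee_rot: [1.0, 0.0, 0.002, 0.001]
ft_force: [0.1, 0.2, 6.0]
width: 0.29
finger_force: 29.2
```

Request:
send_rows:
  series:
    - [[0,0,-0.045,0],[0,0,-0.045,0],[0,0,-0.045,0],[0,0,-0.045,0],[0,0,-0.045,0]]

```text
time: 9.25
tcp_pos: [0.4554, -0.1915, 0.2615]
ee_rot: [1.0, -0.0, 0.0, 0.0]
ft_force: [0.7, 0.3, -0.8]
width: 0.288
finger_force: 29.7
```

Request:
send_rows:
  series:
    - [[-0.004,-0.05,0,0],[-0.004,-0.05,0,0],[-0.004,-0.05,0,0],[-0.002,-0.05,0,0],[0,-0.05,0,0]]

```text
time: 9.75
tcp_pos: [0.4411, 0.0596, 0.2599]
ee_rot: [1.0, -0.0, 0.001, 0.0]
ft_force: [0.5, 0.7, 0.1]
width: 0.29
finger_force: 29.7
```

Request:
send_rows:
  series:
    - [[0,-0.05,0,0],[0,-0.05,0,0],[0,-0.026,0,0],[0,0,0.045,0],[0,0,0.045,0]]

```text
time: 10.25
tcp_pos: [0.4423, 0.1854, 0.1699]
ee_rot: [1.0, 0.001, 0.002, -0.001]
ft_force: [1.7, 0.1, -0.6]
width: 0.285
finger_force: 29.8
```

Request:
send_rows:
  series:
    - [[0,0,0.03,0],[0,0,0.01,0],[0,0,0.01,0],[0,0,0.01,0],[0,0,0.005,0]]

```text
time: 10.75
tcp_pos: [0.4422, 0.1839, 0.1049]
ee_rot: [1.0, -0.0, 0.001, -0.0]
ft_force: [-0.6, 0.1, -0.3]
width: 0.291
finger_force: 29.8
```

Request:
send_rows:
  series:
    - [[0,0,0.003,0],[0,0,0,0],[0,0,0,0]]

```text
time: 11.05
tcp_pos: [0.442, 0.184, 0.102]
ee_rot: [1.0, -0.0, 0.001, -0.0]
ft_force: [0.5, -0.0, -0.3]
width: 0.286
finger_force: 29.8
```

Request:
send_rows:
  series:
    - [[0,0,0,0],[0,0,0,0],[0,0,0,0],[0,0,-0.04,0],[0,0,-0.04,0]]
  grip: 0.055

```text
time: 11.55
tcp_pos: [0.4408, 0.1836, 0.1808]
ee_rot: [1.0, -0.0, -0.002, 0.001]
ft_force: [0.7, 0.5, 0.4]
width: 0.642
finger_force: 0.0
```

Request:
send_rows:
  series:
    - [[0,0,-0.04,0],[0,0,-0.038,0],[0.025,0.043,0,0],[0.025,0.043,0,0],[0.025,0.043,0,0]]

```text
time: 12.05
tcp_pos: [0.5175, 0.0538, 0.26]
ee_rot: [1.0, 0.001, 0.001, -0.0]
ft_force: [-0.3, 0.6, -0.1]
width: 0.642
finger_force: 0.0
```

Request:
send_rows:
  series:
    - [[0.01,0.049,0,0],[0.01,0.049,0,0],[0.01,0.049,0,0],[0.01,0.049,0,0],[0.008,0.049,0,0]]

```text
time: 12.55
tcp_pos: [0.5648, -0.1922, 0.2592]
ee_rot: [1.0, -0.0, 0.0, -0.0]
ft_force: [1.2, 0.9, 0.7]
width: 0.64
finger_force: 0.0
```

Request:
send_rows:
  series:
    - [[0,0,0.045,0],[0,0,0.045,0],[0,0,0.045,0],[0,0,0,0],[0,0,0,0]]

```text
time: 13.05
tcp_pos: [0.5644, -0.1899, 0.1245]
ee_rot: [1.0, 0.0, -0.001, -0.0]
ft_force: [0.4, 0.6, 0.7]
width: 0.644
finger_force: 0.0
```

Request:
send_rows:
  series:
    - [[0,0,0.045,0],[0,0,0.03,0],[0,0,0.014,0],[0,0,0,0],[0,0,0,0]]

```text
time: 13.55
tcp_pos: [0.5664, -0.1907, 0.0386]
ee_rot: [1.0, 0.0, 0.002, 0.001]
ft_force: [-0.4, -0.0, -0.1]
width: 0.646
finger_force: 0.0
```

Request:
send_rows:
  series:
    - [[0,0,0.001,0],[0,0,0,0],[0,0,0,0],[0,0,0,0],[0,0,0,0]]
  grip: 0.015

```text
time: 14.05
tcp_pos: [0.5658, -0.1906, 0.0364]
ee_rot: [1.0, -0.0, 0.002, 0.001]
ft_force: [0.1, -0.2, 6.4]
width: 0.288
finger_force: 29.3
```

Request:
send_rows:
  series:
    - [[0,0,-0.045,0],[0,0,-0.045,0],[0,0,-0.045,0],[0,0,-0.045,0],[0,0,-0.045,0]]

```text
time: 14.55
tcp_pos: [0.5643, -0.1899, 0.2613]
ee_rot: [1.0, 0.0, 0.0, -0.0]
ft_force: [0.0, -0.2, -0.5]
width: 0.289
finger_force: 29.7
```

Request:
send_rows:
  series:
    - [[-0.004,-0.049,0,0],[-0.004,-0.049,0,0],[-0.004,-0.049,0,0],[-0.004,-0.049,0,0],[-0.004,-0.049,0,0]]

```text
time: 15.05
tcp_pos: [0.5441, 0.0567, 0.2594]
ee_rot: [1.0, -0.0, 0.0, -0.0]
ft_force: [0.4, -0.5, -0.5]
width: 0.289
finger_force: 29.7
```

Request:
send_rows:
  series:
    - [[0,-0.05,0,0],[0,-0.05,0,0],[0,-0.018,0,0],[0,0,0.045,0],[0,0,0.045,0]]

```text
time: 15.55
tcp_pos: [0.5453, 0.1743, 0.1701]
ee_rot: [1.0, 0.001, 0.002, -0.001]
ft_force: [-0.2, -0.3, -1.4]
width: 0.29
finger_force: 29.8
```

Request:
send_rows:
  series:
    - [[0,0.001,0.03,0],[0,0,0.01,0],[0,0,0.01,0],[0,0,0.01,0],[0,0,0.005,0]]

```text
time: 16.05
tcp_pos: [0.5452, 0.172, 0.105]
ee_rot: [1.0, -0.0, 0.001, -0.0]
ft_force: [-0.1, -1.2, -1.4]
width: 0.292
finger_force: 29.7
```

Request:
send_rows:
  series:
    - [[0,0,0.003,0],[0,0,0,0],[0,0,0,0]]

```text
time: 16.35
tcp_pos: [0.545, 0.1721, 0.102]
ee_rot: [1.0, 0.0, 0.001, -0.0]
ft_force: [1.5, 0.7, -1.9]
width: 0.289
finger_force: 29.7
```

Request:
send_rows:
  series:
    - [[0,0,0,0],[0,0,0,0],[0,0,0,0],[0,0,-0.04,0],[0,0,-0.04,0]]
  grip: 0.055

```text
time: 16.85
tcp_pos: [0.5437, 0.1716, 0.1805]
ee_rot: [1.0, -0.0, -0.002, 0.001]
ft_force: [1.4, -0.5, -0.1]
width: 0.651
finger_force: 0.0
```

Request:
send_rows:
  series:
    - [[0,0,-0.04,0],[0,0,-0.038,0],[-0.002,0.048,0,0],[-0.002,0.048,0,0],[-0.002,0.048,0,0]]

```text
time: 17.35
tcp_pos: [0.5385, 0.0267, 0.2599]
ee_rot: [1.0, 0.001, 0.001, 0.0]
ft_force: [0.6, -0.2, -0.1]
width: 0.647
finger_force: 0.0
```

Request:
send_rows:
  series:
    - [[-0.003,0.05,0,0],[-0.003,0.05,0,0],[-0.003,0.05,0,0],[-0.003,0.05,0,0],[0,0.05,0,0]]

```text
time: 17.85
tcp_pos: [0.5261, -0.2238, 0.2598]
ee_rot: [1.0, -0.0, 0.0, 0.0]
ft_force: [2.0, 0.4, 0.3]
width: 0.646
finger_force: 0.0
```

Request:
send_rows:
  series:
    - [[0,0.05,0,0],[0,0.018,0,0],[0,0,0.045,0],[0,0,0.045,0],[0,0,0.045,0]]

```text
time: 18.35
tcp_pos: [0.5268, -0.2897, 0.1232]
ee_rot: [1.0, -0.0, 0.001, 0.0]
ft_force: [-1.3, -1.5, -0.1]
width: 0.644
finger_force: 0.0
```

Request:
send_rows:
  series:
    - [[0,0,0.045,0],[0,0,0.03,0],[0,0,0.014,0],[0,0,0,0],[0,0,0,0]]

```text
time: 18.85
tcp_pos: [0.5277, -0.2901, 0.0373]
ee_rot: [1.0, 0.0, 0.001, 0.001]
ft_force: [0.4, 0.0, 1.1]
width: 0.648
finger_force: 0.0
```

Request:
send_rows:
  series:
    - [[0,0,0.001,0],[0,0,0,0],[0,0,0,0],[0,0,0,0],[0,0,0,0]]
  grip: 0.015

```text
time: 19.35
tcp_pos: [0.5278, -0.2904, 0.0366]
ee_rot: [1.0, -0.0, 0.002, 0.001]
ft_force: [0.0, -0.3, 6.4]
width: 0.29
finger_force: 29.4
```

Request:
send_rows:
  series:
    - [[0,0,-0.045,0],[0,0,-0.045,0],[0,0,-0.045,0],[0,0,-0.045,0],[0,0,-0.045,0]]

```text
time: 19.85
tcp_pos: [0.5264, -0.2896, 0.2614]
ee_rot: [1.0, -0.0, 0.0, 0.0]
ft_force: [0.7, -0.2, 0.2]
width: 0.291
finger_force: 29.8
```

Request:
send_rows:
  series:
    - [[0.003,-0.049,0,0],[0.003,-0.049,0,0],[0.003,-0.049,0,0],[0.003,-0.049,0,0],[0.003,-0.049,0,0]]

```text
time: 20.35
tcp_pos: [0.5414, -0.0429, 0.2595]
ee_rot: [1.0, -0.0, 0.0, -0.0]
ft_force: [1.1, 0.7, -0.2]
width: 0.291
finger_force: 29.8
```

Request:
send_rows:
  series:
    - [[0.003,-0.049,0,0],[0.003,-0.049,0,0],[0.003,-0.049,0,0],[0.003,-0.049,0,0],[0.003,-0.049,0,0]]

```text
time: 20.85
tcp_pos: [0.5564, 0.2023, 0.2596]
ee_rot: [1.0, 0.0, 0.0, -0.0]
ft_force: [1.3, -1.1, -0.9]
width: 0.288
finger_force: 29.8
```

Request:
send_rows:
  series:
    - [[0.003,-0.049,0,0],[0,-0.021,0,0],[0,0,0.045,0],[0,0,0.045,0],[0,0,0,0]]

```text
time: 21.35
tcp_pos: [0.5557, 0.2691, 0.1596]
ee_rot: [1.0, 0.0, -0.007, 0.003]
ft_force: [0.4, 0.4, -1.9]
width: 0.291
finger_force: 29.8
```

Request:
send_rows:
  series:
    - [[0,0,0,0],[0,0,0.02,0],[0,0,0,0],[0,0,0,0]]

```text
time: 21.75
tcp_pos: [0.5608, 0.2704, 0.1526]
ee_rot: [1.0, -0.0, 0.002, -0.001]
ft_force: [0.4, 0.8, 0.2]
width: 0.29
finger_force: 29.8
```

Request:
send_rows:
  series:
    - [[0,0,0.01,0],[0,0,0.01,0],[0,0,0.01,0],[0,0,0.01,0],[0,0,0.005,0]]

```text
time: 22.25
tcp_pos: [0.559, 0.27, 0.1021]
ee_rot: [1.0, 0.0, -0.001, 0.001]
ft_force: [0.2, 0.0, -0.6]
width: 0.287
finger_force: 29.8
```

Request:
send_rows:
  series:
    - [[0,0,0.003,0],[0,0,0,0],[0,0,0,0]]

```text
time: 22.55
tcp_pos: [0.5599, 0.2703, 0.1015]
ee_rot: [1.0, -0.0, 0.0, -0.0]
ft_force: [0.5, -0.1, -0.1]
width: 0.292
finger_force: 29.8
```

Request:
send_rows:
  series:
    - [[0,0,0,0],[0,0,0,0],[0,0,0,0],[0,0,-0.04,0],[0,0,-0.04,0]]
  grip: 0.055

```text
time: 23.05
tcp_pos: [0.5588, 0.2699, 0.1803]
ee_rot: [1.0, -0.0, -0.002, 0.001]
ft_force: [0.6, 0.3, 1.6]
width: 0.645
finger_force: 0.0
```

Request:
send_rows:
  series:
    - [[0,0,-0.04,0],[0,0,-0.04,0],[-0.02,0.045,0,0],[-0.02,0.045,0,0],[-0.02,0.045,0,0]]

```text
time: 23.55
tcp_pos: [0.4991, 0.1342, 0.2615]
ee_rot: [1.0, 0.001, 0.0, 0.0]
ft_force: [0.8, -0.7, 1.3]
width: 0.641
finger_force: 0.0
```

Request:
send_rows:
  series:
    - [[0,0.045,0,0],[0,0.045,0,0],[0,0,0,0],[0,0,0,0],[0,0,0,0]]

```text
time: 24.05
tcp_pos: [0.4998, 0.046, 0.2613]
ee_rot: [1.0, 0.0, 0.0, -0.0]
ft_force: [-0.3, 0.3, 0.7]
width: 0.642
finger_force: 0.0
```

Run:
```python
from h import *
o=r.observe(); print(o["tcp_pos"],o["time"])
t=r.camera("top")["pixels"]; s=r.camera("side")["pixels"]
a=cv2.resize(t[120:260,130:310],(560,436)); b=cv2.resize(s[190:340,100:290],(560,442))
cv2.imwrite("pics/t2.png",a); cv2.imwrite("pics/s2.png",b)
```

```text
[0.49975847 0.04603678 0.26134596] 24.05
```

View pics/t2.png

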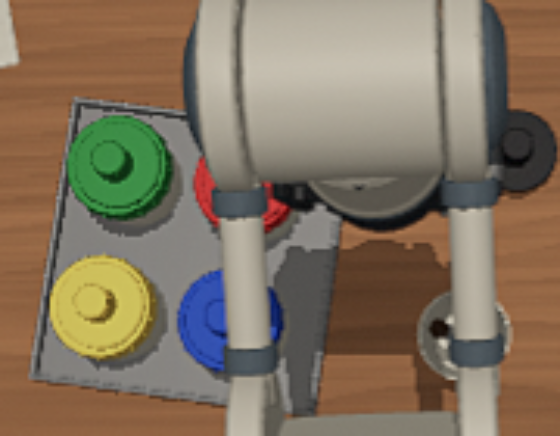

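View pics/s2.png

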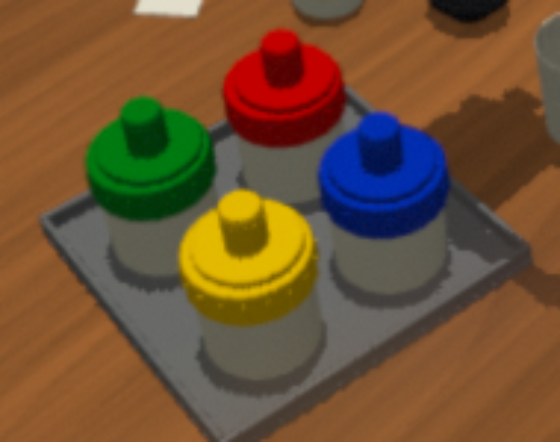

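The side crop shows all four stoppers flush and level: red (283,85), green (150,150), blue (383,165) and yellow (248,245). The gripper is clear of everything, so I'm handing in.

```bash
python3 -c "
from bench import r
print(r.hand_in())"
```

```text
the job is handed in; nothing more can be done
None
```

All four stoppers are in the pots of their own colour and released; the last camera views show them flush and level with the pots upright, and I handed the job in at about 24 s (no verdict was returned).

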